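# Seat the pinion and start the check with the sunken key

### The job

With the gripper's fingers, push the steel pinion along the lane of the check station from behind until it is home against the stop block; do not grip or lift it. Only then reach a fingertip into the round well of the key box and press the sunken start key fully in, keep it in for about a second, and let it come back up. Do not press the key in the square well, do not grip or lift anything, and leave the other things on the bench where they lie.

Things in the scene. Friction and masses are not known exactly. Their poses are not given: they have to be found in the camera images.
- station: Fixed grey plate 90 x 206 mm with a lane along its y axis; yaw varies. Origin: centre of underside, on the bench. Lane floor at z = 18 mm. Aluminium rails at x = +-36.5 mm (9 mm wide, 10 mm above the floor, y = -93 to +97) leave 64 mm between them. A stop block at the +y end, 82 mm wide, 30 mm above the lane floor, has its face at y = +80 mm; the -y end is open.
- home (a point): Point on the lane floor where the centre of the pinion's underside lies when it touches the stop block (station frame x 0, y +52 mm, z 18 mm); its y axis points along the lane towards the stop.
- pinion: Loose steel gear with a hub: toothed rim 56 mm in diameter and 16 mm high, on top a hub 30 mm in diameter, 28 mm overall, 0.35 kg (may vary by a third). Origin: centre of its underside. It lies flat in the lane, 75 to 115 mm short of home; any turn about the vertical. A push of 2 to 4 N slides it.
- round_box: Fixed grey key box 95 x 95 x 60 mm with an upright round well of 53 mm diameter in the middle of its top, the start key at the bottom. Origin: centre of its underside on the bench; z up. The box stands left or right of the station, at any yaw up to 0.5 rad; a cable gland sticks out at its +x side.
- start_key_top (a point): Centre of the top of the start key, a black round cap 30 mm in diameter in the middle of the round well; at rest it is 36 mm above the bench, 24 mm below the rim of the well. It goes straight down 6 mm.
- start_key (a joint): Travel of the start key in m: 0 = up, 0.006 = fully in. Spring: about 1.2 N to start, 4.8 N fully in; comes back up when released.
- square_box: Fixed grey key box of the same size as the round one, but its well is square, 53 x 53 mm; it holds the abort key, which must not be pressed. It stands on the other side of the station.
- abort_key (a joint): Travel of the abort key in the square well in m: 0 = up, 0.006 = fully in. To be left alone.
- felt_marker: Loose felt marker 129 mm long, 17 mm thick, lying crosswise in front of the right-hand key box; origin under its middle. Leave alone.
- feeler_gauge: Loose feeler gauge 99 mm long, 10 mm thick, lying crosswise in front of the left-hand key box; origin under its middle. Leave alone.
- black_box: Loose small black carton 66 x 80 x 30 mm behind the left-hand key box; origin centre of underside. Leave alone. (A wall shelf hangs about half a metre above the bench from here backwards: keep the wrist and forearm in front of it.)
Not all that is in view belongs to the job. What is shaped like the pinion but orange or turquoise is not meant.

How it is judged (in metres and radians):
On the way, in this order (a step that is already met when the one before it is completed fails the run):
1. the pinion lies home against the stop block (distance between pinion and home below 0.007 m and y of pinion in the frame of home above -0.003 m and angle between pinion's own z axis and vertical below 0.1 rad), for 0.2 s.
2. the start key is fully in, for half a second (all of step 1 and value of joint start_key above 0.0045 m), for 0.5 s.
At the end, for the whole second after the job is handed in: The pinion lies flat and still in the lane, within 3 mm of touching the stop block (and within 7 mm of home overall, play across the lane included); the start key has been held in (over 4.5 of its 6 mm) for half a second after the pinion came home and is up again (within 1 mm); the abort key is up (all of step 1 and linear speed of pinion below 0.01 m/s and value of joint each of start_key, abort_key below 0.001 m).
It fails at once if the start key is pressed (over 2 mm) before the pinion is home (value of joint start_key above 0.002 m and distance between pinion and home above 0.01 m).
It fails at once if the abort key is pressed (over 2 mm) (value of joint abort_key above 0.002 m).
It fails at once if the pinion is lifted over 8 mm off the lane or tipped (z of pinion in the frame of home above 0.008 m or angle between pinion's own z axis and vertical above 0.3 rad).
It fails at once if the pinion is taken between the fingers (they touch it while the grasp point is over its middle) (horizontal distance between the grasp point and pinion below 0.008 m and contact force between the fingers and pinion above 0.5 N).
It fails at once if a thing lying about is moved more than 15 mm (distance of any of felt_marker, feeler_gauge, black_box from where it was at the start of the episode above 0.015 m).
It also fails if it takes over 48 s, if anything falls off the work surface, if the arm or the gripper's body presses on something with over 40 N, if the wrist force passes 120 N, or if a joint passes its speed limit or range.

### The arm

A 6-joint arm with a two-finger parallel gripper is mounted at the origin on a cart in front of the work surface, level with it; the furniture and walls round the work are solid. World frame = base frame: x ahead of the robot, y to its left, z up, the work surface at z = 0. Lengths are in m, angles in degrees, forces in N, time in s.
With the tool pointing down it reaches from about 0.25 to 0.775 m from the base axis. Payload 4 kg.
Tool frame: the origin (TCP) lies at the very end of the fingers, on their centre line; the grasp point (between the pads) lies arm.tcp_to_grasp behind it (arm.tcp_to_grasp is the distance from the TCP to the grasp point, in m); z points along the fingers, y is the line along which they close (so a half turn about z gives the same grasp; the last joint's range is limited). The gripper opens to 94 mm and grips with 3 to 60 N. Pads are 16 mm wide; open, the fingers measure 119 mm over their backs; the gripper's body (75 mm by 177 mm) begins 78 mm behind the grasp point.
Start: joints at [62.561, 4.996, 78.535, -0, 96.463, -5.907], TCP at [0.202, 0.512, 0.206] pointing down, gripper open.
Joint ranges: [-177.83, 177.83], [-43.37, 116.18], [15.69, 146.23], [-61.86, 241.86], [9.47, 152.12], [-147.06, 147.06]. Speed limits (degrees/s): [159.86, 159.86, 180, 180, 180, 180].

### API

Orientations are given as a 3x3 rotation matrix whose columns are the frame's x, y, z axes.
In Python, from cell import arm gives the robot as it stands. The module is installed in compiled form; this text tells all that it offers.
- The arm moves only by the tool servo_tool, never from a script. Its argument "rows" is a list of rows, each a list of 3 entries, a list of its own where there are three numbers: the shift along the world's x, y, z in m, then the turn about the world's z in rad, then the opening, from 0 (shut) to 1 (fully open). A call has 1 to 20 rows; each row is the pose to reach, as a shift and turn from the pose commanded when the call began; what a row does not reach only later rows make up. A row lasts 1/8 s, in which the tool goes at most 62.5 mm and 10.7 degrees, less where a joint would pass 70% of its speed; a pose out of reach is approached as far as the arm can. A call with a gripper value outside its range is refused whole. The fingers move at their own pace and stop on an object; "force" is the grip in N (left out, the last holds). Time passes only in rows, so rows that repeat a pose let the fingers close. It gives the time, the measured TCP pose, the force, the opening and the grip force at its end, in the units of the state.
- arm.sense(): the state, without advancing time (a new reading comes with each control period).
- arm.read_camera(name): name is "scene" or "top" or "wrist"; returns (picture, depth): 400x640x3 uint8, red, green, blue; 400x640 float32, m along the optical axis (not along the pixel's ray), 0 where there is no reading.
- arm.camera_info(name): a dict with "camera_matrix" (3x3 intrinsics, pixels), "rvec" (rotation vector, rad) and "tvec" (3), from world to camera coordinates, as OpenCV has them. Camera axes: x right, y down, z forward; pixel columns grow to the right and rows downward; lengths in m; the calibration is good to about 2 mm. A picture is of the moment at which its call begins: read the wrist's pose just before it. camera_info takes no time and is no camera call; for the wrist camera it gives the pose at the moment of the call.
- arm.hand_in(): hands the job in; it is judged then, once.
Trained networks look in the newest picture that a camera, given by its name, has taken for a name from the list of things; names that differ only in an ending like _2 or _b are one class to them, and where a whole thing is asked for, a point or a joint stands for the part that bears it (a point fixed in the world has none). Each returns a list of dicts, best first, with "conf" (0 to 1); they miss things now and then, are a little off and sometimes report something else, mostly with a low value. They report only what shows in the picture. A call takes as long as a camera call. They do not tell look-alikes from the thing itself.
- arm.look_for(camera, target): "centre" ([column, row] in pixels, amid what is visible of it).
The state is a dict: "time": time; "qpos": joint angles; "qd": joint speeds; "joint_torque": joint torques, N m; "tcp_pos": TCP position; "tcp_rot": TCP orientation; "force": force on the tool from outside, world axes, zero at the start; "ft_torque": the same for the moment, N m; "gripper_width": opening from 0.0 (shut) to 1.0 (fully open); "grasp_force": force on a finger pad.
Only numpy, scipy, OpenCV 4.12 (cv2) and the standard library are available. Lean on these libraries where they do the work, as an engineer would, in place of code of your own. Each camera call takes 0.05 s, during which the arm holds its last target. There are 200 camera calls.

## Working session

There is one attempt and no reset: what is moved stays moved. The work goes in short steps, Python scripts to look and compute and a tool call to move; the robot and the scene stay as the last step left them, time stands still between calls to the robot, and variables do not carry over. Pictures are saved under pics/ and viewed, at most 10 in all, crops included, and the job is handed in when it is done.

Besides the shell and the picture viewer there is one more tool, called after ">>>" as name(argument=value, ...), one argument or row to a line, values as JSON. servo_tool: Moves the arm, as the interface text tells. Its arguments: {"type":"object","properties":{"rows":{"type":"array"},"force":{"type":"number"}},"required":["rows"]}

```bash
mkdir -p pics; cat > h.py <<'E'
import numpy as np,cv2
from cell import arm
def cam(n):
    i=arm.camera_info(n);R=cv2.Rodrigues(np.array(i["rvec"],float))[0];return np.array(i["camera_matrix"],float),R,np.array(i["tvec"],float).ravel()
def pt(c,px,d):
    K,R,t=c;u,v=px;return R.T@(d*np.linalg.inv(K)@[u,v,1]-t)
def onz(c,px,z):
    K,R,t=c;r=R.T@np.linalg.inv(K)@[px[0],px[1],1];o=-R.T@t;return o+r*(z-o[2])/r[2]
def cloud(c,d):
    K,R,t=c;v,u=np.mgrid[:d.shape[0],:d.shape[1]]
    p=np.stack([(u-K[0,2])/K[0,0]*d,(v-K[1,2])/K[1,1]*d,d],-1);return (p-t)@R
E
python3 - <<'E'
from h import *
print(arm.tcp_to_grasp)
for n in("top","scene"):
    c=cam(n);p,d=arm.read_camera(n);cv2.imwrite(f"pics/{n}.png",p[...,::-1]);np.save(n+".npy",d)
    for t in("pinion","station","round_box","square_box","start_key_top","abort_key","felt_marker","feeler_gauge","black_box"):
        for r in arm.look_for(n,t)[:3]:
            u,v=r["centre"];dd=d[int(v),int(u)];print(n,t,np.round([u,v]),round(r["conf"],2),np.round(pt(c,(u,v),dd),3))
print(arm.sense()["time"])
E
```

```text
0.0188
top pinion [317. 220.] 0.86 [ 0.463 -0.012  0.02 ]
top pinion [341. 264.] 0.82 [ 0.352 -0.076  0.005]
top pinion [365. 206.] 0.74 [ 0.505 -0.137 -0.   ]
top station [296. 210.] 0.62 [0.488 0.045 0.015]
top round_box [429. 219.] 0.94 [ 0.47  -0.298  0.033]
top square_box [195. 214.] 0.9 [0.469 0.301 0.038]
top start_key_top [423. 217.] 0.48 [ 0.472 -0.283  0.039]
top abort_key [201. 214.] 0.55 [0.471 0.288 0.034]
top felt_marker [413. 260.] 0.76 [ 0.365 -0.259  0.017]
top feeler_gauge [200. 254.] 0.64 [0.37  0.291 0.009]
top black_box [194. 150.] 0.81 [0.64  0.316 0.034]
scene pinion [377. 211.] 0.74 [ 0.346 -0.079  0.022]
scene station [285. 232.] 0.45 [0.226 0.53  0.336]
scene round_box [372. 167.] 0.73 [ 0.446 -0.26   0.059]
scene square_box [249. 278.] 0.87 [0.467 0.341 0.034]
scene feeler_gauge [300. 285.] 0.69 [0.374 0.282 0.009]
scene black_box [199. 254.] 0.95 [0.626 0.324 0.033]
1.0
```

View pics/top.png

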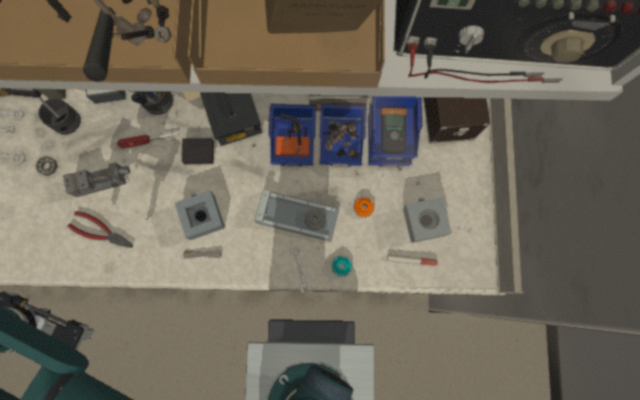

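View pics/scene.png

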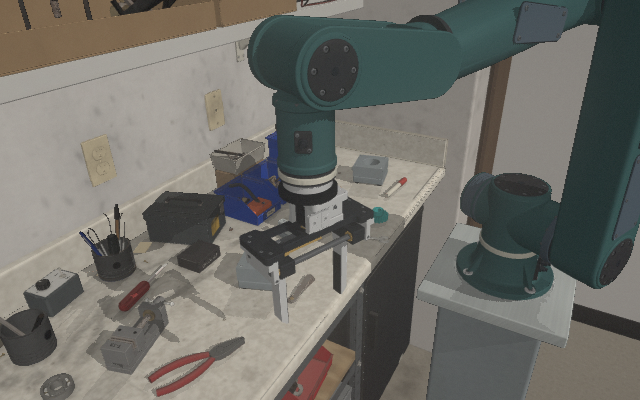

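The top view shows the station at about (297,216) with the steel pinion at (316,217) in it. The round box is on the right at (429,219) and the square box on the left at (200,214). Next I'll take a closer wrist view.

>>> servo_tool(
  rows=[
    [[0.1,-0.2,0.14],-0.5,0],
    [[0.21,-0.49,0.14],-1.0,0],
    [[0.21,-0.49,0.14],-1.0,0],
    [[0.21,-0.49,0.14],-1.0,0],
    [[0.21,-0.49,0.14],-1.0,0],
    [[0.21,-0.49,0.14],-1.0,0],
    [[0.21,-0.49,0.14],-1.0,0],
    [[0.21,-0.49,0.14],-1.0,0],
    [[0.21,-0.49,0.14],-1.0,0],
    [[0.21,-0.49,0.14],-1.0,0],
    [[0.21,-0.49,0.14],-1.0,0],
    [[0.21,-0.49,0.14],-1.0,0],
  ],
)

```text
time: 2.5
tcp_pos: [0.4114, 0.0229, 0.3454]
tcp_rot: [[-0.196, 0.981, -0.0], [0.981, 0.196, 0.0], [0.0, 0.0, -1.0]]
force: [0.7, 0.6, -0.9]
gripper_width: 0.008
grasp_force: 0.0
```

```bash
python3 - <<'E'
from h import *
s=arm.sense();print(s["time"],s["tcp_pos"],np.round(s["tcp_rot"],3),s["qpos"],s["gripper_width"])
c=cam("wrist");p,d=arm.read_camera("wrist");cv2.imwrite("pics/w1.png",p[...,::-1]);np.savez("w1.npz",d=d,K=c[0],R=c[1],t=c[2],p=p)
for t in("pinion","station","start_key_top"):
    for r in arm.look_for("wrist",t)[:3]:
        u,v=r["centre"];print(t,np.round([u,v]),round(r["conf"],2),np.round(pt(c,(u,v),d[int(v),int(u)]),4))
E
```

```text
2.5 [0.41139543 0.02285691 0.34540365] [[-0.196  0.981 -0.   ]
 [ 0.981  0.196  0.   ]
 [ 0.     0.    -1.   ]] [-4.73094055e+00 -1.16989701e+01  7.85643211e+01  1.94715579e-02
  1.13137955e+02 -1.60322164e+01] 0.007997297840888862
pinion [347. 199.] 0.72 [ 0.4655 -0.0087  0.0178]
pinion [273. 220.] 0.6 [ 3.413e-01 -7.920e-02  3.000e-04]
station [360. 161.] 0.6 [0.4732 0.061  0.0188]
```

View pics/w1.png

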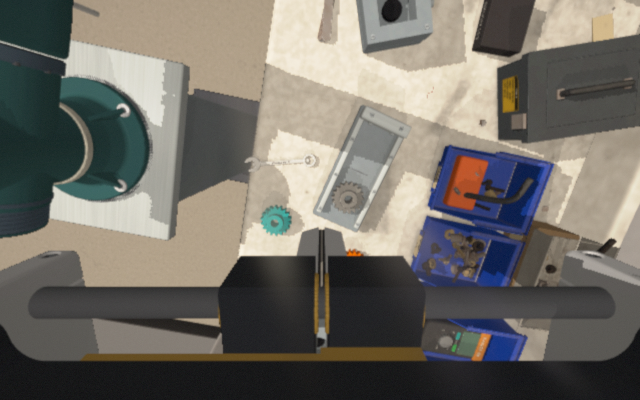

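The wrist view shows the pinion at (347,199), near the open end of the lane, and the stop block at the upper end at (385,118). So the push goes roughly towards +y. Next I'll work out the geometry from the depth and the edges.

```bash
python3 - <<'E'
from h import *
z=np.load("w1.npz");c=(z["K"],z["R"],z["t"]);d=z["d"];P=cloud(c,d)
print(c[0]); print("cam",-c[1].T@c[2])
for y in range(110,232,8): print(y,[int(1000*P[y,x,2]) for x in range(310,416,6)])
p=z["p"][85:245,290:430];cv2.imwrite("pics/w1c.png",cv2.resize(p,None,fx=3.7,fy=3.7,interpolation=cv2.INTER_CUBIC)[...,::-1])
E
```

```text
[[291.09197309   0.         321.24374975]
 [  0.         291.09197309 205.0965399 ]
 [  0.           0.           1.        ]]
cam [0.39913729 0.08842329 0.52448116]
110 [1, 1, 0, 1, -2, -1, 0, 0, 0, 45, 48, 45, 0, 0, 0, -1, 1, 1]
118 [-1, 0, 0, 0, 0, 0, 0, 1, 17, 47, 48, 47, 48, 47, 1, 0, 0, 0]
126 [0, 0, 0, 0, 0, -1, -1, 17, 28, 19, 17, 26, 47, 47, 47, 47, 47, -2]
134 [0, 0, 1, 0, 0, 0, -1, 28, 18, 19, 18, 19, 16, 19, 33, 46, 48, 0]
142 [0, 1, 1, -1, 0, 0, 16, 26, 18, 16, 20, 15, 16, 17, 17, 27, 0, 1]
150 [0, 0, 0, 1, 1, 0, 26, 16, 17, 15, 17, 16, 19, 19, 27, 0, 1, 0]
158 [0, 1, -1, 0, -1, 23, 16, 17, 17, 16, 18, 18, 17, 27, 0, 0, 0, 0]
166 [5, 0, 0, 0, 16, 28, 18, 18, 18, 16, 17, 16, 18, 27, 0, 0, 0, 0]
174 [0, 0, 0, 0, 30, 17, 18, 18, 16, 17, 16, 17, 29, 0, -1, 524, 0, 0]
182 [0, -2, -1, 18, 27, 17, 29, 24, 16, 18, 16, 25, 2, 1, 0, 0, 0, 0]
190 [-2, 0, 0, 26, 21, 34, 35, 31, 34, 16, 18, 28, 0, 0, -1, 0, 0, -1]
198 [0, 0, 26, 16, 34, 43, 18, 34, 32, 18, 27, 0, 0, 0, 0, 0, 0, 0]
206 [0, 17, 28, 17, 18, 35, 46, 46, 34, 27, 0, 0, 0, 524, 0, 0, 0, 0]
214 [0, 17, 17, 16, 17, 17, 17, 17, 16, 28, -1, 0, 0, -3, 0, -1, 0, 0]
222 [0, 0, 0, 0, 18, 17, 16, 17, 29, 1, 0, 0, 0, 0, 1, 0, 0, 0]
230 [350, 351, 346, 350, 351, 0, 0, 18, 1, 0, 0, 1, 0, 0, 1, 0, 0, 0]
```

View pics/w1c.png

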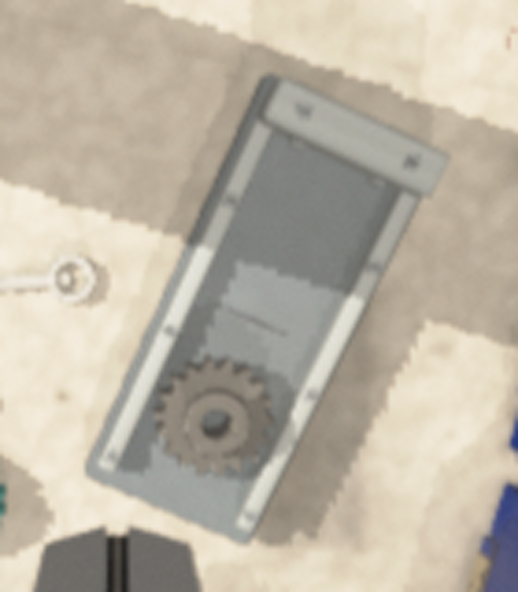

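The crop shows the gear near the open end with the stop block at top right, so the depth heights of 18, 28, 34 and 48 mm match the text. Next I'll fit the axes.

```bash
cat > fit.py <<'E'
from h import *
def fit(c,d,c0):
    P=cloud(c,d).reshape(-1,3);P=P[(d.ravel()>0)&(np.hypot(*(P[:,:2]-c0).T)<.15)]
    st=P[(P[:,2]>.043)&(P[:,2]<.053)]
    # points of station above 8mm
    S=P[(P[:,2]>.009)&(P[:,2]<.06)][:,:2]
    r=cv2.minAreaRect((S*1000).astype(np.float32));return P,S,r
E
python3 - <<'E'
from fit import *
z=np.load("w1.npz");c=(z["K"],z["R"],z["t"]);d=z["d"]
P,S,r=fit(c,d,np.array([.475,.04]));print(r)
box=cv2.boxPoints(r);
# long axis towards +y
e=[box[1]-box[0],box[2]-box[1]];a=max(e,key=np.linalg.norm);a=a/np.linalg.norm(a);a=a*np.sign(a[1]);
# refine by rails: split left/right
x=np.array([a[1],-a[0]]);o=np.array(r[0])/1000
for it in range(3):
    l=P[:,:2]-o;lx,ly=l@x,l@a
    m=(P[:,2]>.024)&(P[:,2]<.031)&(abs(ly)<.07)&(abs(abs(lx)-.0365)<.008)
    R_=m&(lx>0);L_=m&(lx<0)
    k=[np.polyfit(ly[q],lx[q],1) for q in(R_,L_)];sl=(k[0][0]+k[1][0])/2;off=(k[0][1]+k[1][1])/2
    print(k,R_.sum(),L_.sum())
    a=a+sl*x;a/=np.linalg.norm(a);o=o+off*x;x=np.array([a[1],-a[0]])
l=P[:,:2]-o;lx,ly=l@x,l@a
s=(P[:,2]>.042)&(P[:,2]<.054)&(ly>.05);print("stop face ly",np.percentile(ly[s],[0,1,2,5,95,98,100]),"lx",np.percentile(lx[s],[1,99]))
t=(P[:,2]>.009)&(P[:,2]<.06);print("ends",np.percentile(ly[t],[0,.3,99.7,100]))
g=(P[:,2]>.031)&(P[:,2]<.038)&(ly<.04)&(abs(lx)<.034);print("rim",np.c_[lx,ly][g].min(0),np.c_[lx,ly][g].max(0),cv2.minEnclosingCircle((np.c_[lx,ly][g]*1000).astype(np.float32)))
h=(P[:,2]>.041)&(ly<.04)&(abs(lx)<.034);print("hub",cv2.minEnclosingCircle((np.c_[lx,ly][h]*1000).astype(np.float32)))
print("o",o,"a",a,"yaw",np.degrees(np.arctan2(-a[0],a[1])))
# round box
p,d=arm.read_camera("top");c=cam("top")
Q=cloud(c,d).reshape(-1,3)
for c0 in((.472,-.29),(.472,.29)):
    q=Q[(np.hypot(*(Q[:,:2]-c0).T)<.1)&(Q[:,2]>.05)&(Q[:,2]<.07)];rr=cv2.minAreaRect((q[:,:2]*1000).astype(np.float32));print(rr,len(q))
E
```

```text
((503.2857666015625, 12.52301025390625), (243.55648803710938, 227.14247131347656), 69.3718490600586)Traceback (most recent call last):
  File "<stdin>", line 13, in <module>
    raise TypeError("expected non-empty vector for x")
TypeError: expected non-empty vector for x
```

```bash
cat > fit.py <<'E'
from h import *
def fit(c,d,o,a,verb=1):
    P=cloud(c,d).reshape(-1,3);P=P[(d.ravel()>0)&(np.hypot(*(P[:,:2]-o).T)<.15)]
    a=a/np.linalg.norm(a);x=np.array([a[1],-a[0]])
    for it in range(5):
        l=P[:,:2]-o;lx,ly=l@x,l@a
        m=(P[:,2]>.024)&(P[:,2]<.031)&(abs(ly)<.07)&(abs(abs(lx)-.0365)<.01)
        k=[np.polyfit(ly[q],lx[q],1) for q in(m&(lx>0),m&(lx<0))]
        a=a+(k[0][0]+k[1][0])/2*x;a/=np.linalg.norm(a);o=o+(k[0][1]+k[1][1])/2*x;x=np.array([a[1],-a[0]])
    l=P[:,:2]-o;lx,ly=l@x,l@a;L=np.c_[lx,ly]*1000;Z=P[:,2];print("rails",k,m.sum())
    f=lambda m:np.round(np.percentile(L[m],[0,1,50,99,100],axis=0).T,1)
    print("stop",f((Z>.043)&(Z<.054)&(ly>.05)&(abs(lx)<.05)))
    print("ends",f((Z>.01)&(Z<.054)&(abs(lx)<.046)))
    for lo,hi in((.031,.0375),(.041,.052)):
        g=(Z>lo)&(Z<hi)&(ly<.055)&(abs(lx)<.031);print("gear",f(g),g.sum(),cv2.minEnclosingCircle(L[g].astype(np.float32)))
    print("o",o,"a",a);return o,a
E
python3 - <<'E'
from fit import *
z=np.load("w1.npz");c=(z["K"],z["R"],z["t"]);d=z["d"]
fit(c,d,onz(c,(361.6,170),.03)[:2],np.array([.222,.975]))
p,d=arm.read_camera("top");c=cam("top")
Q=cloud(c,d).reshape(-1,3)
for c0 in((.472,-.29),(.472,.29)):
    q=Q[(np.hypot(*(Q[:,:2]-c0).T)<.1)&(Q[:,2]>.05)&(Q[:,2]<.07)];rr=cv2.minAreaRect((q[:,:2]*1000).astype(np.float32));print(rr,len(q))
E
```

```text
rails [array([0.00052151, 0.03632944]), array([-0.00084465, -0.03632157])] 895
stop [[-40.5 -39.9  -0.8  39.9  40.3]
 [ 74.6  74.9  84.5  94.6  95. ]]
ends [[ -44.8  -44.2   -2.    40.9   44.4]
 [-108.2 -105.     2.9   93.    97.4]]
gear [[-28.2 -25.9  -2.2  25.1  26.9]
 [-80.1 -78.4 -51.1 -27.7 -26.2]] 446 ((-0.6355319023132324, -53.62173843383789), 27.91408920288086)
gear [[-15.2 -14.3  -0.8  13.6  13.8]
 [-67.8 -66.9 -53.  -38.9 -38.5]] 198 ((-0.4348105490207672, -53.21669387817383), 14.891202926635742)
o [0.47653404 0.04781404] a [0.22021279 0.97545186]
((466.4581604003906, -290.87078857421875), (95.4764633178711, 97.45565032958984), 12.429278373718262) 1138
((465.9965515136719, 290.39959716796875), (96.13904571533203, 95.781982421875), 20.83843421936035) 1057
```

Checks out: the lane axis is a = (0.220, 0.975), the stop face is at fitted +75 mm, and the pinion is at −53.4 mm, about 100 mm short of home. Now I'll go in behind it with the fingers slightly open and straddling the lane axis.

>>> servo_tool(
  rows=[
    [[0.02,-0.04,-0.04],-0.19,0.2],
    [[0.041,-0.083,-0.09],-0.3,0.2],
    [[0.041,-0.083,-0.15],-0.419,0.2],
    [[0.041,-0.083,-0.21],-0.419,0.2],
    [[0.041,-0.083,-0.25],-0.419,0.2],
    [[0.041,-0.083,-0.28],-0.419,0.2],
    [[0.041,-0.083,-0.28],-0.419,0.2],
    [[0.041,-0.083,-0.28],-0.419,0.2],
  ],
)

```text
time: 3.75
tcp_pos: [0.4538, -0.0614, 0.0669]
tcp_rot: [[0.222, 0.975, 0.002], [0.975, -0.222, -0.001], [-0.0, 0.002, -1.0]]
force: [-0.4, -0.2, -0.2]
gripper_width: 0.199
grasp_force: 0.0
```

```bash
python3 - <<'E'
from h import *
o=np.array([.47653,.04781]);a=np.array([.2202,.97545]);x=np.array([a[1],-a[0]])
s=arm.sense();l=s["tcp_pos"][:2]-o;print(s["tcp_pos"],"lx,ly",l@x,l@a,np.round(s["tcp_rot"][:,:2],3),s["force"],s["time"])
c=cam("wrist");p,d=arm.read_camera("wrist");cv2.imwrite("pics/w2.png",p[...,::-1])
E
```

```text
[ 0.45384388 -0.0613933   0.06694398] lx,ly 0.001917392327592523 -0.11151783803299822 [[ 0.222  0.975]
 [ 0.975 -0.222]
 [-0.     0.002]] [-0.37766806 -0.19879522 -0.18489221] 3.75
```

View pics/w2.png

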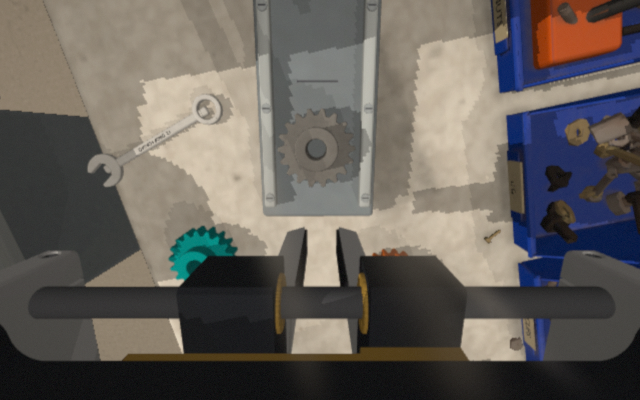

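The view shows the fingers just short of the open lane end, aligned with the lane, and the pinion at (316,149). Next I'll lower and push, slowing near the stop.

>>> servo_tool(
  rows=[
    [[-0.002,0.0,-0.03],0,0.2],
    [[-0.002,0.0,-0.044],0,0.2],
    [[0.0,0.01,-0.044],0,0.2],
    [[0.0025,0.02,-0.044],0,0.2],
    [[0.0047,0.03,-0.044],0,0.2],
    [[0.007,0.04,-0.044],0,0.2],
    [[0.009,0.049,-0.044],0,0.2],
    [[0.011,0.0585,-0.044],0,0.2],
    [[0.0135,0.068,-0.044],0,0.2],
    [[0.0155,0.078,-0.044],0,0.2],
    [[0.0175,0.088,-0.044],0,0.2],
    [[0.02,0.0975,-0.044],0,0.2],
    [[0.0205,0.1,-0.044],0,0.2],
    [[0.0205,0.1,-0.044],0,0.2],
  ],
)

```text
time: 5.55
tcp_pos: [0.4732, 0.0394, 0.0211]
tcp_rot: [[0.222, 0.975, -0.0], [0.975, -0.222, 0.001], [0.001, -0.001, -1.0]]
force: [-0.0, -1.1, 1.2]
gripper_width: 0.2
grasp_force: 0.6
```

```bash
python3 - <<'E'
from fit import *
o=np.array([.47653,.04781]);a=np.array([.2202,.97545]);x=np.array([a[1],-a[0]])
s=arm.sense();l=s["tcp_pos"][:2]-o;print(s["tcp_pos"],"lx,ly",l@x,l@a,s["force"],s["time"])
c=cam("wrist");p,d=arm.read_camera("wrist");cv2.imwrite("pics/w3.png",p[...,::-1])
fit(c,d,o,a)
E
```

```text
[0.47322744 0.03943058 0.02114176] lx,ly -0.0013763386939811843 -0.008900929330432059 [-0.02738401 -1.12167419  1.18554055] 5.55
rails [array([0.00024748, 0.03594789]), array([-0.00024748, -0.03594789])] 4318
stop [[-41.1 -39.4  -0.2  39.4  41.2]
 [ 74.8  75.1  84.5  94.2  94.5]]
ends [[-45.1 -43.1  -0.1  43.1  45.2]
 [-96.9 -91.9  44.1  93.4  94.5]]
gear [[-28.8 -26.1  -0.7  24.7  26.9]
 [-16.2  -4.5  29.4  52.3  54. ]] 3938 ((0.8247054815292358, 18.73365020751953), 35.87677764892578)
gear [[-21.9 -19.9  -0.7  19.   21. ]
 [-16.3  -9.8  23.9  41.1  41.7]] 2246 ((0.0810575932264328, 12.004802703857422), 29.737010955810547)
o [0.47634864 0.04785094] a [0.22091366 0.97529337]
```

View pics/w3.png

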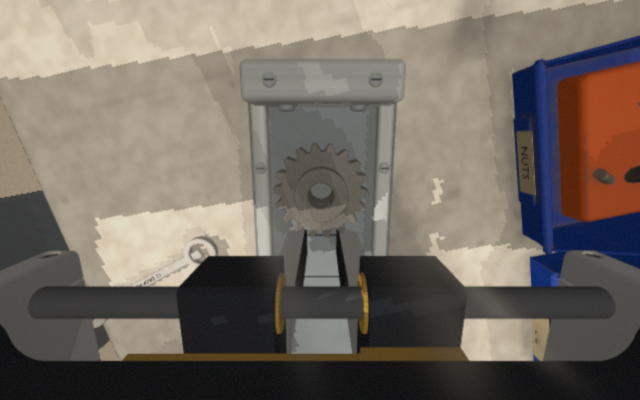

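The pinion is centred in the lane with about 21 mm left to the stop, which is at the top, rows 60–100. I'll keep pushing slowly.

>>> servo_tool(
  rows=[
    [[0.0015,0.007,0.001],0,0.2],
    [[0.003,0.013,0.001],0,0.2],
    [[0.0038,0.017,0.001],0,0.2],
    [[0.0043,0.0195,0.001],0,0.2],
    [[0.0043,0.0195,0.001],0,0.2],
    [[0.0043,0.0195,0.001],0,0.2],
  ],
)

```text
time: 6.35
tcp_pos: [0.4779, 0.0584, 0.0227]
tcp_rot: [[0.222, 0.975, 0.001], [0.975, -0.222, 0.001], [0.001, 0.001, -1.0]]
force: [-0.7, 0.8, 1.0]
gripper_width: 0.2
grasp_force: 0.0
```

>>> servo_tool(
  rows=[
    [[0.0002,0.001,0],0,0.2],
    [[0.0004,0.002,0],0,0.2],
    [[0.0004,0.002,0],0,0.2],
  ],
)

```text
time: 6.72
tcp_pos: [0.4781, 0.0598, 0.0227]
tcp_rot: [[0.222, 0.975, 0.0], [0.975, -0.222, -0.001], [-0.001, 0.0, -1.0]]
force: [-0.2, -2.5, 1.1]
gripper_width: 0.202
grasp_force: 1.3
```

```bash
cat > g.py <<'E'
from fit import *
o=np.array([.47653,.04781]);a=np.array([.2202,.97545]);x=np.array([a[1],-a[0]])
s=arm.sense();l=s["tcp_pos"][:2]-o;print(s["tcp_pos"],"lx,ly",l@x,l@a,s["force"],s["time"])
c=cam("wrist");p,d=arm.read_camera("wrist");cv2.imwrite("pics/w4.png",p[...,::-1])
fit(c,d,o,a)
E
python3 g.py
```

```text
[0.47811429 0.05975063 0.02268123] lx,ly -0.0010839306535565109 0.0119963457802004 [-0.19643446 -2.51353917  1.05290363] 6.725
rails [array([-0.00035937,  0.03595852]), array([ 0.00035937, -0.03595852])] 3105
stop [[-40.9 -39.3  -0.4  39.2  41. ]
 [ 50.   51.3  83.8  94.6  94.8]]
ends [[-45.1 -42.8   0.1  42.8  45.1]
 [-77.4 -73.4  51.1  94.   94.8]]
gear [[-28.6 -26.9   0.1  25.2  27.1]
 [  5.3  12.7  37.   54.5  55. ]] 2198 ((0.22735577821731567, 35.761993408203125), 31.912622451782227)
gear [[-21.6 -20.2  -1.   19.7  21.2]
 [  4.8   9.8  40.8  54.7  55. ]] 1690 ((-0.4733086824417114, 30.587339401245117), 27.390464782714844)
o [0.47637088 0.04784592] a [0.22091921 0.97529211]
```

Near contact. I'll push a few more small steps while watching the force.

>>> servo_tool(
  rows=[
    [[0.0002,0.001,0],0,0.2],
    [[0.0004,0.002,0],0,0.2],
    [[0.0004,0.002,0],0,0.2],
  ],
)

```text
time: 7.15
tcp_pos: [0.4782, 0.0601, 0.0227]
tcp_rot: [[0.222, 0.975, -0.001], [0.975, -0.222, -0.004], [-0.005, 0.0, -1.0]]
force: [-2.1, -8.1, 3.3]
gripper_width: 0.198
grasp_force: 3.7
```

>>> servo_tool(
  rows=[
    [[0.0002,0.001,0],0,0.2],
    [[0.0004,0.002,0],0,0.2],
    [[0.0004,0.002,0],0,0.2],
  ],
)

```text
time: 7.52
tcp_pos: [0.4782, 0.0602, 0.0227]
tcp_rot: [[0.222, 0.975, -0.002], [0.975, -0.222, -0.008], [-0.008, 0.0, -1.0]]
force: [-3.3, -11.9, 3.9]
gripper_width: 0.2
grasp_force: 5.8
```

```bash
python3 g.py|head -1
```

```text
[0.47824449 0.0602122  0.0227087 ] lx,ly -0.001058564899884018 0.012475258480966672 [ -3.34207258 -11.86622762   3.88138583] 7.525
```

View pics/w4.png

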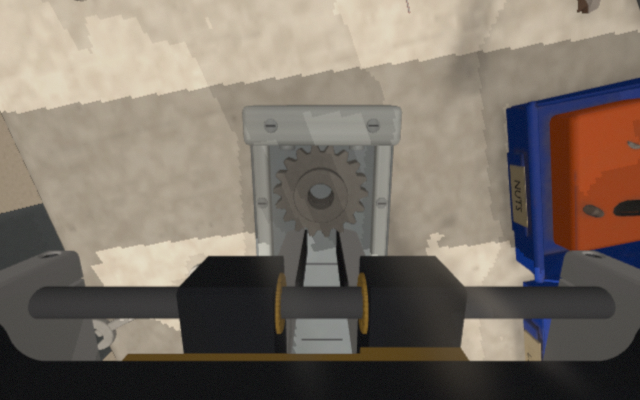

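The force rose to 12 N with no further motion and the gear sits against the block face (row 145), so it is home. Now I'll back off, rise, and look at the round box.

>>> servo_tool(
  rows=[
    [[-0.004,-0.018,0],0,0.2],
    [[-0.01,-0.045,0],0,0.2],
    [[-0.01,-0.045,0.05],0,0.2],
    [[-0.01,-0.045,0.11],0,0],
    [[-0.015,-0.09,0.16],0,0],
    [[-0.02,-0.15,0.2],0,0],
    [[-0.03,-0.21,0.23],0,0],
    [[-0.038,-0.27,0.23],0,0],
    [[-0.038,-0.33,0.23],0,0],
    [[-0.038,-0.39,0.23],0,0],
    [[-0.038,-0.4,0.23],0,0],
    [[-0.038,-0.4,0.23],0,0],
    [[-0.038,-0.4,0.23],0,0],
  ],
)

```text
time: 9.2
tcp_pos: [0.4415, -0.3342, 0.2527]
tcp_rot: [[0.22, 0.975, 0.001], [0.975, -0.22, 0.001], [0.001, 0.001, -1.0]]
force: [-0.2, 0.1, 0.5]
gripper_width: 0.004
grasp_force: 0.0
```

```bash
python3 - <<'E'
from fit import *
s=arm.sense();print(s["tcp_pos"],np.round(s["tcp_rot"],3),s["force"],s["time"],s["gripper_width"])
c=cam("wrist");p,d=arm.read_camera("wrist");cv2.imwrite("pics/w5.png",p[...,::-1])
for t in("pinion","start_key_top","round_box"):
    for r in arm.look_for("wrist",t)[:3]:
        u,v=r["centre"];print(t,np.round([u,v]),round(r["conf"],2),np.round(pt(c,(u,v),d[int(v),int(u)]),4))
Q=cloud(c,d).reshape(-1,3);c0=np.array([.4665,-.291])
r=np.hypot(*(Q[:,:2]-c0).T)
q=Q[(r<.08)&(Q[:,2]>.054)&(Q[:,2]<.066)];print("box",cv2.minAreaRect((q[:,:2]*1000).astype(np.float32)),len(q))
q=Q[(r<.024)];print("z in well",np.percentile(q[:,2],[1,10,30,50,70,90,99]))
k=q[(q[:,2]>.031)&(q[:,2]<.041)];print("cap",cv2.minEnclosingCircle((k[:,:2]*1000).astype(np.float32)),np.median(k,0),len(k))
o=np.array([.47653,.04781]);a=np.array([.2202,.97545])
pc,dd=arm.read_camera("top");fit(cam("top"),dd,o,a)
E
```

```text
[ 0.44147871 -0.33415626  0.2527153 ] [[ 0.22   0.975  0.001]
 [ 0.975 -0.22   0.001]
 [ 0.001  0.001 -1.   ]] [-0.2159696   0.09232589  0.54367092] 9.2 0.003675819429361105
pinion [203.  12.] 0.96 [ 0.3471 -0.0904  0.0272]
pinion [334.  25.] 0.86 [ 0.5024 -0.141   0.0289]
start_key_top [330. 152.] 0.73 [ 0.4646 -0.2909  0.0365]
round_box [336. 151.] 0.79 [ 0.4721 -0.2919  0.037 ]
round_box [256. 144.] 0.33 [ 0.3664 -0.2583  0.0163]
box ((466.47442626953125, -291.5287780761719), (95.0450439453125, 95.18248748779297), 12.798951148986816) 4425
z in well [0.02510812 0.03724003 0.36589359 0.37262134 0.37374774 0.37481754
 0.38984391]
cap ((466.3306884765625, -291.2470703125), 14.643078804016113) [ 0.46644812 -0.29110942  0.0358719 ] 380
rails [array([-0.00356139,  0.03642052]), array([ 0.00356139, -0.03642052])] 312
stop [[-40.8 -39.9  -0.1  39.8  40.8]
 [ 50.5  51.4  82.8  94.2  95.1]]
ends [[ -45.1  -44.5   -1.7   44.    45.4]
 [-107.9 -105.9   -5.    92.6  121.4]]
gear [[-27.3 -27.1  -4.3  24.5  25. ]
 [ 20.8  21.3  36.   54.3  54.4]] 108 ((-1.383096694946289, 43.42533874511719), 26.684659957885742)
gear [[-15.7 -15.4  -0.   13.4  14.7]
 [ 24.4  30.3  43.3  54.6  54.9]] 69 ((0.18708640336990356, 42.07517623901367), 17.680713653564453)
o [0.47613637 0.04789886] a [0.22471816 0.9744238 ]
```

View pics/w5.png

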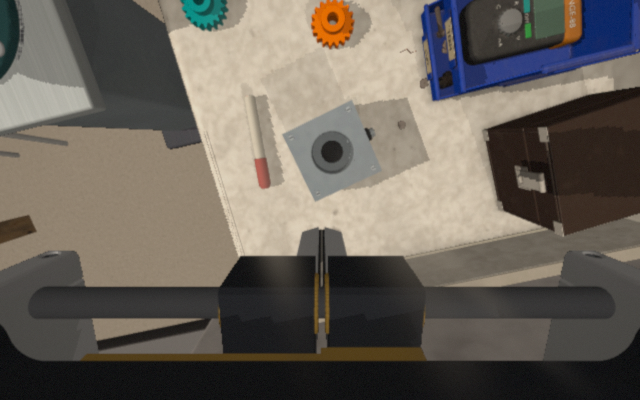

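The well is round, as required, with the cap at (0.4664, −0.2911, 0.036) confirmed by both the top and wrist views. I'll move above it.

>>> servo_tool(
  rows=[
    [[0.025,0.043,-0.05],0,0],
    [[0.025,0.043,-0.1],0,0],
    [[0.025,0.043,-0.15],0,0],
    [[0.025,0.043,-0.178],0,0],
    [[0.025,0.043,-0.178],0,0],
    [[0.025,0.043,-0.178],0,0],
    [[0.025,0.043,-0.178],0,0],
  ],
)

```text
time: 10.32
tcp_pos: [0.4671, -0.2938, 0.077]
tcp_rot: [[0.222, 0.975, 0.004], [0.975, -0.222, -0.003], [-0.002, 0.004, -1.0]]
force: [0.1, -0.3, 0.3]
gripper_width: 0.002
grasp_force: 0.0
```

>>> servo_tool(
  rows=[
    [[-0.001,0.0025,-0.015],0,0],
    [[-0.001,0.0025,-0.028],0,0],
    [[-0.001,0.0025,-0.036],0,0],
    [[-0.001,0.0025,-0.036],0,0],
    [[-0.001,0.0025,-0.036],0,0],
  ],
)

```text
time: 10.95
tcp_pos: [0.465, -0.2905, 0.0386]
tcp_rot: [[0.222, 0.975, 0.0], [0.975, -0.222, -0.0], [-0.0, 0.0, -1.0]]
force: [-0.1, 0.1, 0.3]
gripper_width: 0.004
grasp_force: 0.0
```

>>> servo_tool(
  rows=[
    [[0.001,0,-0.003],0,0],
    [[0.001,0,-0.006],0,0],
    [[0.001,0,-0.009],0,0],
    [[0.001,0,-0.009],0,0],
    [[0.001,0,-0.009],0,0],
  ],
)

```text
time: 11.58
tcp_pos: [0.4664, -0.2907, 0.0303]
tcp_rot: [[0.222, 0.975, 0.001], [0.975, -0.222, -0.001], [-0.001, 0.002, -1.0]]
force: [-0.8, 0.0, 4.8]
gripper_width: 0.003
grasp_force: 2.4
```

Force is 4.8 N, so the key is nearly or fully in. I'll go a bit deeper to the end stop and hold it there.

>>> servo_tool(
  rows=[
    [[0,0,-0.001],0,0],
    [[0,0,-0.002],0,0],
    [[0,0,-0.002],0,0],
    [[0,0,-0.002],0,0],
    [[0,0,-0.002],0,0],
    [[0,0,-0.002],0,0],
    [[0,0,-0.002],0,0],
    [[0,0,-0.002],0,0],
    [[0,0,-0.002],0,0],
    [[0,0,-0.002],0,0],
  ],
)

```text
time: 12.82
tcp_pos: [0.4664, -0.2908, 0.0301]
tcp_rot: [[0.222, 0.975, 0.002], [0.975, -0.222, -0.001], [-0.001, 0.002, -1.0]]
force: [-3.1, 1.8, 12.9]
gripper_width: 0.007
grasp_force: 6.5
```

The key is at its hard end stop: 12.9 N with no further motion. I'll release it and check.

>>> servo_tool(
  rows=[
    [[0,0,0.01],0,0],
    [[0,0,0.03],0,0],
    [[0,0,0.08],0,0],
    [[-0.01,-0.02,0.13],0,0],
    [[-0.025,-0.043,0.18],0,0],
    [[-0.025,-0.043,0.22],0,0],
    [[-0.025,-0.043,0.22],0,0],
    [[-0.025,-0.043,0.22],0,0],
    [[-0.025,-0.043,0.22],0,0],
  ],
)

```text
time: 13.95
tcp_pos: [0.4403, -0.3324, 0.2447]
tcp_rot: [[0.222, 0.975, -0.004], [0.975, -0.222, 0.003], [0.003, -0.004, -1.0]]
force: [-0.3, -0.0, -0.0]
gripper_width: 0.003
grasp_force: 0.0
```

```bash
python3 - <<'E'
from fit import *
s=arm.sense();print(s["tcp_pos"],s["time"])
c=cam("wrist");p,d=arm.read_camera("wrist")
Q=cloud(c,d).reshape(-1,3);q=Q[np.hypot(*(Q[:,:2]-[.4665,-.291]).T)<.013];q=q[q[:,2]<.06];print("key z",np.median(q[:,2]))
o=np.array([.47653,.04781]);a=np.array([.2202,.97545]);x=np.array([a[1],-a[0]])
c=cam("top");pc,dd=arm.read_camera("top");P=cloud(c,dd).reshape(-1,3);l=P[:,:2]-o;L=np.c_[l@x,l@a]*1000
g=(P[:,2]>.031)&(P[:,2]<.0375)&(abs(L[:,0])<31)&(abs(L[:,1]-45)<35);print(L[g].min(0),L[g].max(0))
h=(P[:,2]>.041)&(P[:,2]<.052)&(abs(L[:,0])<31)&(L[:,1]<66)&(L[:,1]>0);print("hub",L[h].min(0),L[h].max(0),L[h].mean(0))
cv2.imwrite("pics/end.png",cv2.resize(pc[180:280,160:460],None,fx=2.6,fy=2.6)[...,::-1])
E
```

```text
[ 0.44025161 -0.33244642  0.2446712 ] 13.95
key z 0.03597757359816526
[-27.41147095  21.19365409] [24.84482966 75.64371884]
hub [-15.11988382  32.06673799] [13.92244882 61.35866893] [-0.81877712 46.96875942]
```

View pics/end.png

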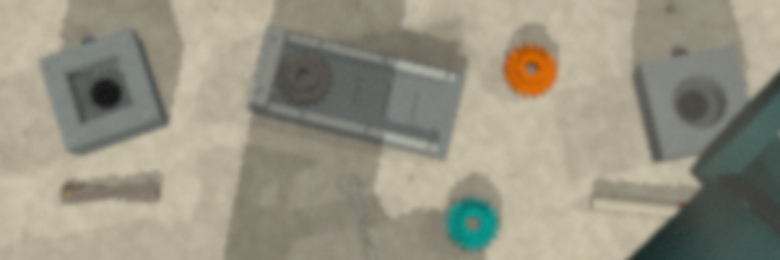

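The top view shows the pinion against the stop at the left end, hub centre at 47.0 mm against an expected 47. The key is back up at 36 mm, and the other things are where they were.

```bash
python3 -c "
from cell import arm
print(arm.hand_in())"
```

```text
the job is handed in; nothing more can be done
None
```

The pinion is home against the stop block, the start key was pressed fully in for over a second and is back up, nothing else was disturbed, and the job is handed in (no verdict was returned).

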